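# Hang the rinsed dosing beaker on the drying rack

### The arm

A 6-joint arm with a two-finger parallel gripper is mounted at the origin on a cart in front of the work surface, level with it; the furniture and walls round the work are solid. World frame = base frame: x ahead of the robot, y to its left, z up, the work surface at z = 0. Lengths are in m, angles in degrees, forces in N, time in s.
With the tool pointing down it reaches from about 0.375 to 0.9 m from the base axis. Payload 3.1 kg.
Tool frame: the origin (TCP) lies at the very end of the fingers, on their centre line; the grasp point (between the pads) lies bot.grip_point_offset behind it (bot.grip_point_offset is the distance from the TCP to the grasp point, in m); z points along the fingers, y is the line along which they close (so a half turn about z gives the same grasp; the last joint's range is limited). The gripper opens to 87 mm and grips with 3 to 60 N. Pads are 19 mm wide; open, the fingers measure 117 mm over their backs; the gripper's body (75 mm by 190 mm) begins 51 mm behind the grasp point.
Start: joints at [-74.685, 30.224, 82.088, -0, 67.689, -10.227], TCP at [0.27, -0.564, 0.223] pointing down, gripper open.
Joint ranges: [-176.69, 176.69], [-43.24, 126.21], [12.49, 139.97], [-82, 262], [0, 151.66], [-163.58, 163.58]. Speed limits (degrees/s): [159.86, 159.86, 180, 180, 180, 180].

### API

Orientations are given as a 3x3 rotation matrix whose columns are the frame's x, y, z axes.
In Python, from rig import bot, viewer, ticket gives the robot as it stands.
- The arm moves only by the tool servo_tool, never from a script. Its argument "targets" is a list of rows, each an object with "offset": the shift along the tool's x, y, z in m, a list of three; "dr": the turn, a rotation vector about the tool's x, y, z in degrees, a list of three. In form: [{"offset": [x, y, z], "dr": [ax, ay, az]}, ...]. A call has 1 to 20 rows; each row is the pose to reach, as a shift and turn from the pose commanded when the call began, along the tool's axes at that moment; what a row does not reach only later rows make up. A row lasts 1/12 s, in which the tool goes at most 41.7 mm and 7.16 degrees, less where a joint would pass 70% of its speed; a pose out of reach is approached as far as the arm can. A call with a gripper value outside its range is refused whole. "gripper" is the gripper command: -1 is fully open, 1 is shut, values between are in proportion, set as the call begins (left out, the last holds). The fingers move at their own pace and stop on an object; the grip force is fixed at half the most. Time passes only in rows, so rows that repeat a pose let the fingers close. It gives the time, the measured TCP pose, the force, the opening and the grip force at its end, in the units of the state.
- bot.read_state(): the state, without advancing time (a new reading comes with each control period).
- viewer.capture(name): name is "scene" or "top" or "wrist"; returns a dict with "color" (384x512x3 uint8, red, green, blue), "camera_matrix" (3x3 intrinsics, pixels), "R" (3x3) and "t" (3): a world point X has camera coordinates R X + t. Camera axes: x right, y down, z forward; pixel columns grow to the right and rows downward; lengths in m; the calibration is good to about 2 mm. A picture is of the moment at which its call begins. There is no depth.
- ticket.hand_in(): hands the job in; it is judged then, once.
The state is a dict: "time_s": time; "joint_positions": joint angles; "qvel": joint speeds; "tau": joint torques, N m; "position": TCP position; "tcp_rot": TCP orientation; "force": force on the tool from outside, world axes, zero at the start; "moment": the same for the moment, N m; "opening": opening from 0.0 (shut) to 1.0 (fully open); "grasp_force": force on a finger pad.
Only numpy, scipy, OpenCV 4.12 (cv2) and the standard library are available. Lean on these libraries where they do the work, as an engineer would, in place of code of your own. Each camera call takes 0.05 s, during which the arm holds its last target. There are 200 camera calls.

### The job

The small steel dosing beaker lying on the sloping wire drip rest has been rinsed: put it upside down over the one free peg of the drying rack to dry, with its rim down on the peg's foot. Keep hold of it until it is nearly all the way down rather than dropping it, and leave the two beakers already drying and the other things on the table where they stand.

Things in the scene. Friction and masses are not known exactly. Their poses are not given: they have to be found in the camera images.
- beaker: The rinsed steel dosing beaker, a straight round cup open at one end: 52 mm outer and 46 mm inner diameter, 95 mm long, about 0.13 kg. Origin at the centre of the outside of its closed end; z runs along the axis to the mouth. It starts lying on the drip rest, closed end towards the robot, mouth pointing away and 18 degrees below level; both sides and the closed end are open to the fingers.
- beaker_mouth (a point): Centre of that beaker's mouth, in the plane of its rim, 95 mm from its origin. Gripped across the diameter about 25 mm from the closed end, by fingers tilted 36 degrees from vertical to point away from the robot, it hangs mouth down once the fingers are swung 72 degrees to point back towards the robot (or given a half turn about their own direction).
- free_peg: The free one of three like pegs in a row on the tray (its place varies), fixed: a white foot 72 mm across with a raised cross, a steel rod 12 mm thick, and round it a cage of four bent wires, 38 mm across up to 22 mm above the origin, tapering to the rod at 50 mm; it centres a mouth lowered over it with 4 mm of play. Origin at the centre of the foot's underside, z up.
- free_peg_seat (a point): On the free peg's axis, at the top of the foot's raised cross, 9 mm above the peg's origin: the rim of a seated beaker rests at this height.
- free_peg_tip (a point): Round top of the free peg's rod, 70 mm above the seat.
- tray: Steel drip tray of the drying rack, 130 x 375 x 16 mm, fixed; origin at the centre of its underside. The three pegs stand in a row along its y axis, 130 mm apart, the middle one at its centre; its x axis points away from the robot.
- beaker_b: A beaker like the first, already drying upside down on another peg; origin at the centre of its closed end, now its top, about 106 mm above the table; z points down. Loose.
- beaker_c: The other beaker already drying upside down on the third peg, as beaker_b.
- drip_rest: Fixed drip rest: a steel pan 175 x 105 x 14 mm with two wire rails 8 mm thick, 32 mm apart, sloping 18 degrees down along its +x axis, which points away from the robot, with a cross wire as a stop at the low end. Origin at the centre of the pan's underside. The rails, 40 mm wide over all, reach up to about 92 mm above the table and touch only the beaker's underside.
- jar_a: a lidded 70 mm jar, 116 mm tall, standing loose behind the work; origin at the centre of its underside, z up. To its right, also behind the rest, a fixed 203 mm tall spray bottle, and on the far right of the table a fixed group of more such jars
- jar_b: a lidded 70 mm jar, 116 mm tall, standing loose behind the work; origin at the centre of its underside, z up
- jar_c: a lidded 70 mm jar, 116 mm tall, standing loose behind the work; origin at the centre of its underside, z up; it carries a label
- tape: Roll of packing tape lying flat, 100 mm across and 48 mm high, loose, near the robot; origin at the centre of its underside.
- stamp: Hand stamp, 27 x 46 x 80 mm, standing loose left of the rack; origin at the centre of its underside.
- lid_a: Jar lid, 69 mm across and 12 mm high, lying loose between the rest and the rack; origin at the centre of its underside.
Things that resemble listed ones, but are neither listed nor needed, are in the scene too. What is shaped like the beaker but yellow is not meant. What is shaped like the free_peg but turquoise is not meant.

How it is judged:
By the outcome, as a careful person would: the job done as asked, in the order asked, and still so for the second after the job is handed in, with the robot touching nothing.
It also fails if it takes over 37 s, if anything falls off the work surface, if the arm or the gripper's body presses on something with over 40 N, if the wrist force passes 120 N, or if a joint passes its speed limit or range.

## Working session

There is one attempt and no reset: what is moved stays moved. The work goes in short steps, Python scripts to look and compute and a tool call to move; the robot and the scene stay as the last step left them, time stands still between calls to the robot, and variables do not carry over. Pictures are saved under pics/ and viewed, at most 10 in all, crops included, and the job is handed in when it is done.

Besides the shell and the picture viewer there is one more tool, called after "Emit:" as name([rows], argument=value, ...), one row to a line, values as JSON. servo_tool: Moves the arm, as the interface text tells. Its arguments: {"type":"object","properties":{"targets":{"type":"array"},"gripper":{"type":"number"}},"required":["targets"]}

```bash
mkdir -p pics; cat > h.py <<'E'
import numpy as np, cv2
from rig import bot, viewer, ticket
def cap(n,f):
    c=viewer.capture(n); cv2.imwrite('pics/'+f+'.png',c['color'][:,:,::-1]); np.savez('pics/'+f+'.npz',**{k:np.array(c[k]) for k in c}); return c
def ld(f): return dict(np.load('pics/'+f+'.npz'))
def ray(c,uv):
    d=np.linalg.inv(c['camera_matrix'])@np.array([uv[0],uv[1],1.]); R=c['R']; return -R.T@c['t'], R.T@d
def onz(c,uv,z):
    o,d=ray(c,uv); return o+d*(z-o[2])/d[2]
def proj(c,X):
    p=c['camera_matrix']@(c['R']@np.array(X)+c['t']); return p[:2]/p[2]
E
python3 - <<'E'
from h import *
a=cap('scene','s0');b=cap('top','t0')
im=np.hstack([a['color'],b['color']])[:,:,::-1]
for c in(a,b): print(-c['R'].T@c['t'],c['R'][2])
print(bot.grip_point_offset,bot.read_state()['tcp_rot'])
E
```

```text
[-0.04685365  1.07868546  1.26391054] [ 0.36669683 -0.63559702 -0.67937461]
[-0.682414    0.32378346  1.77591747] [ 0.59304453 -0.16707168 -0.78764538]
0.0187 [[ 9.02262836e-01  4.31186188e-01 -4.96425075e-04]
 [ 4.31186320e-01 -9.02260942e-01  1.88428418e-03]
 [ 3.64572357e-04 -1.91417129e-03 -9.99998102e-01]]
```

View pics/s0.png

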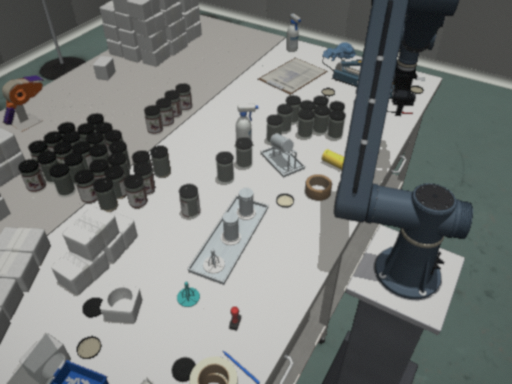

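View pics/t0.png

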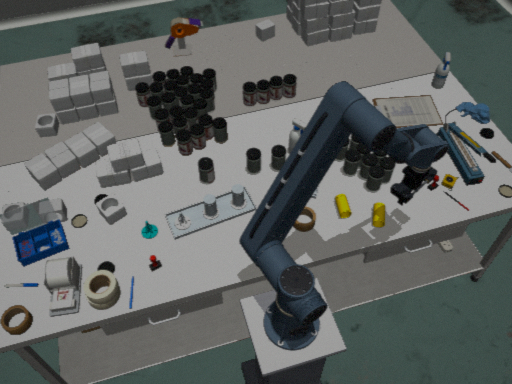

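Scene view: the steel beaker is on the rest at about (283,145). The yellow look-alike is at (333,158). The seated beakers are at (231,227) and (246,203), the white free peg at (213,260), and the turquoise decoy at (188,295). In the top view the free peg is at (182,220), but the arm hides the rest. One close crop to check the choice.

```bash
python3 - <<'E'
from h import *
a=ld('s0');b=ld('t0')
A=cv2.resize(a['color'][125:180,255:330],None,fx=8,fy=8,interpolation=cv2.INTER_CUBIC)[:,:600]
A=A[:440]
B=cv2.resize(a['color'][230:280,185:235],(300,300),interpolation=cv2.INTER_CUBIC)
T=cv2.resize(b['color'][195:235,165:265],(600,240),interpolation=cv2.INTER_CUBIC)
im=np.zeros((600,800,3),np.uint8)
A2=cv2.resize(A,(490,359)); im[:359,:490]=A2; im[:300,500:800]=B; im[360:,:600]=T
cv2.imwrite('pics/c0.png',im[:,:,::-1])
for n,c,uv,z in [('peg s',a,(213,262),.02),('peg t',b,(182,223),.02),('b top',a,(232,217),.106),('b t',b,(210,200),.106),('c s',a,(246,193),.106),('c t',b,(238,189),.106),('bk',a,(283,145),.1)]: print(n,onz(c,uv,z).round(3))
E
```

```text
peg s [0.562 0.3   0.02 ]
peg t [0.548 0.302 0.02 ]
b top [0.571 0.164 0.106]
b t [0.567 0.168 0.106]
c s [0.591 0.041 0.106]
c t [0.588 0.04  0.106]
bk [ 0.611 -0.277  0.1  ]
```

View pics/c0.png

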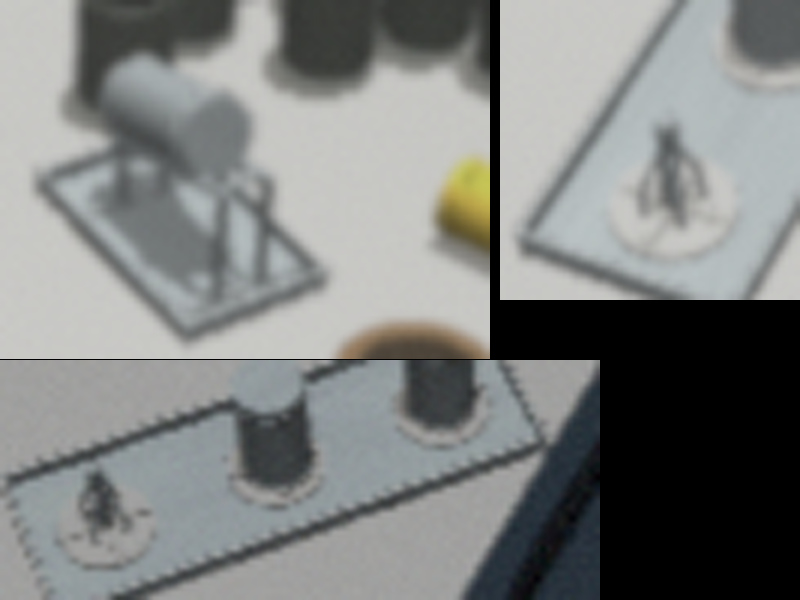

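The crop shows a grey steel beaker on the rest, with its closed end at (288,146) in the scene image, and a white caged peg on the tray. The choice is confirmed. Next is the heading of the rest and a hover pose for a close look.

```bash
cat >> h.py <<'E'
from scipy.spatial.transform import Rotation as Ro
def toolR(heading,tilt,flip=False):
    h=np.radians(heading);t=np.radians(tilt)
    z=np.array([np.sin(t)*np.cos(h),np.sin(t)*np.sin(h),-np.cos(t)])
    y=np.array([np.sin(h),-np.cos(h),0])
    if flip:y=-y
    return np.c_[np.cross(y,z),y,z]
def delta(Rt,pt):
    s=bot.read_state();R0=np.array(s['tcp_rot']);p0=np.array(s['position'])
    print('off',(R0.T@(np.array(pt)-p0)).round(4),'dr',Ro.from_matrix(R0.T@Rt).as_rotvec(degrees=True).round(2),'dist',np.linalg.norm(pt-p0).round(3))
E
python3 - <<'E'
from h import *
a=ld('s0')
f=lambda u,v:(255+u/6.533,125+v/6.533)
L,B,Rr=[onz(a,f(*q),.014) for q in [(40,182),(187,337),(325,277)]]
print(L,B,Rr,np.linalg.norm(L-B),np.linalg.norm(B-Rr)); d=L-B;e=Rr-B
print('heading',np.degrees(np.arctan2(d[1],d[0])),np.degrees(np.arctan2(e[1],e[0])),'centre',(L+Rr)/2)
ce=onz(a,f(213,137),.105);print('closed end',ce)
print('closed .115',onz(a,f(213,137),.115))
h=-10
delta(toolR(np.degrees(np.arctan2(d[1],d[0])),36),ce+[0.0,0,.18])
E
```

```text
[ 0.71370023 -0.28272201  0.014     ] [ 0.56282194 -0.19826538  0.014     ] [ 0.51544223 -0.29130454  0.014     ] 0.17290801211921597 0.10440844278111502
heading -29.238643321081508 -116.98723644732742 centre [ 0.61457123 -0.28701328  0.014     ]
closed end [ 0.58995219 -0.27453227  0.105     ]
closed .115 [ 0.58445732 -0.26285564  0.115     ]
off [ 0.4138 -0.1224 -0.0629] dr [-17.3   33.21  52.88] dist 0.436
```

```bash
python3 - <<'E'
from h import *
R=toolR(-28,36); g=np.array([.611,-.286,.097]); delta(R,g-.14*R[:,2])
E
```

```text
off [ 0.3789 -0.169   0.0119] dr [-16.91  33.34  51.68] dist 0.415
```

Emit:
servo_tool([
  {"offset": [0.03,-0.013,0],"dr": [-1.3,2.6,4]},
  {"offset": [0.06,-0.027,0],"dr": [-2.6,5.2,8]},
  {"offset": [0.09,-0.04,0.001],"dr": [-4,7.8,12]},
  {"offset": [0.12,-0.053,0.002],"dr": [-5.3,10.4,16]},
  {"offset": [0.15,-0.067,0.003],"dr": [-6.6,13,20]},
  {"offset": [0.18,-0.08,0.004],"dr": [-7.9,15.6,24]},
  {"offset": [0.21,-0.094,0.005],"dr": [-9.2,18.2,28]},
  {"offset": [0.24,-0.107,0.006],"dr": [-10.5,20.8,32]},
  {"offset": [0.27,-0.12,0.007],"dr": [-11.8,23.4,36]},
  {"offset": [0.3,-0.134,0.008],"dr": [-13.1,26,40]},
  {"offset": [0.33,-0.147,0.009],"dr": [-14.4,28.6,44]},
  {"offset": [0.355,-0.158,0.01],"dr": [-15.7,31,48]},
  {"offset": [0.37,-0.165,0.011],"dr": [-16.5,32.6,50.5]},
  {"offset": [0.379,-0.169,0.012],"dr": [-16.9,33.3,51.7]},
  {"offset": [0.379,-0.169,0.012],"dr": [-16.9,33.3,51.7]},
  {"offset": [0.379,-0.169,0.012],"dr": [-16.9,33.3,51.7]},
], gripper=-1)

```text
time_s: 1.43
position: [0.5387, -0.2472, 0.2102]
tcp_rot: [[0.716, -0.468, 0.519], [-0.378, -0.884, -0.276], [0.588, 0.002, -0.809]]
force: [-0.4, 0.1, -0.1]
opening: 0.999
grasp_force: 0.0
```

```bash
python3 - <<'E'
from h import *
w=cap('wrist','w1');t=cap('top','t1');s=cap('scene','s1')
for c in (w,t,s):
  P=proj(c,[.590,-.2745,.105]); print(P, proj(c,[.670,-.317,.076]))
W=w['color']; 
def crop(c,k):
  u,v=[int(x) for x in proj(c,[.625,-.29,.09])]; x=c['color'][max(v-30,0):v+30,max(u-35,0):u+35]; print(max(u-35,0),max(v-30,0),x.shape); return cv2.resize(x,(280,240),interpolation=cv2.INTER_CUBIC)
im=np.zeros((480,800,3),np.uint8); im[:384,:512]=W; im[:240,515:795]=crop(t,1); im[240:480,515:795]=crop(s,1)
cv2.imwrite('pics/m1.png',im[:,:,::-1])
st=bot.read_state();print(st['time_s'],st['joint_positions'],st['position'])
E
```

```text
[249.25200223 196.26401741] [249.19184218 139.58215582]
[307.24879693 171.98853652] [309.44627119 160.97866469]
[287.58917077 145.97098431] [274.70393993 139.94910455]
272 137 (60, 70, 3)
246 114 (60, 70, 3)
1.5833 [-38.91164163  21.39114109 115.49906764  40.04975345   9.77379621
  41.50013346] [ 0.53855943 -0.24921033  0.21086801]
```

View pics/m1.png

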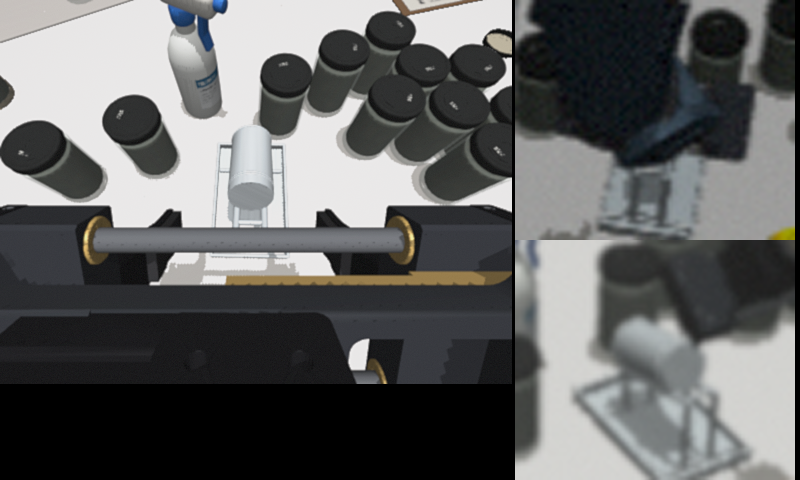

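The wrist view puts the closed end at (251,194) against a predicted (249,196), and the axis is aligned. The estimate is good to about 2 mm, so I'm advancing along the fingers and then closing.

Emit:
servo_tool([
  {"offset": [0,0.001,0.025],"dr": [0,0,0]},
  {"offset": [0,0.002,0.055],"dr": [0,0,0]},
  {"offset": [0,0.002,0.085],"dr": [0,0,0]},
  {"offset": [0,0.002,0.11],"dr": [0,0,0]},
  {"offset": [0,0.002,0.13],"dr": [0,0,0]},
  {"offset": [0,0.002,0.145],"dr": [0,0,0]},
  {"offset": [0,0.002,0.155],"dr": [0,0,0]},
  {"offset": [0,0.002,0.159],"dr": [0,0,0]},
  {"offset": [0,0.002,0.159],"dr": [0,0,0]},
  {"offset": [0,0.002,0.159],"dr": [0,0,0]},
])

```text
time_s: 2.42
position: [0.6196, -0.295, 0.0811]
tcp_rot: [[0.714, -0.471, 0.518], [-0.381, -0.882, -0.278], [0.587, 0.001, -0.809]]
force: [-0.0, 0.5, 0.7]
opening: 1.001
grasp_force: 0.0
```

Emit:
servo_tool([
  {"offset": [0,0,0],"dr": [0,0,0]},
  {"offset": [0,0,0],"dr": [0,0,0]},
  {"offset": [0,0,0],"dr": [0,0,0]},
  {"offset": [0,0,0],"dr": [0,0,0]},
  {"offset": [0,0,0],"dr": [0,0,0]},
  {"offset": [0,0,0],"dr": [0,0,0]},
  {"offset": [0,0,0],"dr": [0,0,0]},
  {"offset": [0,0,0],"dr": [0,0,0]},
  {"offset": [0,0,0],"dr": [0,0,0]},
  {"offset": [0,0,0],"dr": [0,0,0]},
], gripper=1)

```text
time_s: 3.25
position: [0.6205, -0.2937, 0.0825]
tcp_rot: [[0.714, -0.469, 0.52], [-0.378, -0.883, -0.277], [0.589, 0.001, -0.808]]
force: [-1.5, 2.1, 5.2]
opening: 0.603
grasp_force: 29.9
```

```bash
python3 - <<'E'
from h import *
st=bot.read_state();print(st['time_s'],st['joint_positions'],st['position'],st['opening'],st['grasp_force'],st['force'],np.array(st['tcp_rot']).round(3))
w=cap('wrist','w2');s=cap('scene','s2');t=cap('top','t2')
u,v=[int(x) for x in proj(s,[.6,-.28,.1])]
im=np.zeros((400,800,3),np.uint8); im[:384,:512]=w['color']; im[:240,515:795]=cv2.resize(s['color'][v-30:v+30,u-35:u+35],(280,240))
cv2.imwrite('pics/m2.png',im[:,:,::-1])
E
```

```text
3.25 [-37.00515742  40.48379833 107.23506249 123.49441676   6.30063714
 -41.00882278] [ 0.62050282 -0.29366619  0.08252199] 0.6026197665452636 29.92521683278028 [-1.52323767  2.12610515  5.15900138] [[ 0.714 -0.469  0.52 ]
 [-0.378 -0.883 -0.277]
 [ 0.589  0.001 -0.808]]
```

View pics/m2.png

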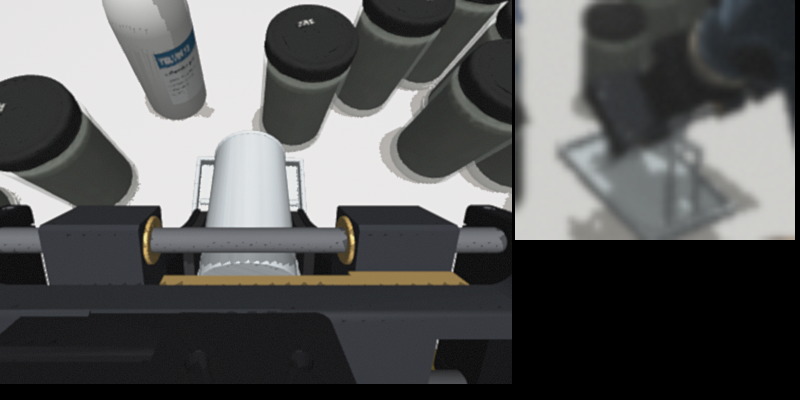

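Gripped: opening is 52.4 mm at 30 N. I'm lifting straight up and refining the peg position with sub-pixel masks from the pictures already taken.

Emit:
servo_tool([
  {"offset": [0.006,0,-0.008],"dr": [0,0,0]},
  {"offset": [0.015,0,-0.02],"dr": [0,0,0]},
  {"offset": [0.03,0,-0.04],"dr": [0,0,0]},
  {"offset": [0.045,0,-0.061],"dr": [0,0,0]},
  {"offset": [0.06,0,-0.081],"dr": [0,0,0]},
  {"offset": [0.075,0,-0.101],"dr": [0,0,0]},
  {"offset": [0.088,0,-0.121],"dr": [0,0,0]},
  {"offset": [0.1,0,-0.137],"dr": [0,0,0]},
  {"offset": [0.1,0,-0.137],"dr": [0,0,0]},
])

```text
time_s: 4.15
position: [0.6276, -0.2855, 0.184]
tcp_rot: [[0.716, -0.457, 0.528], [-0.378, -0.889, -0.258], [0.587, -0.015, -0.809]]
force: [0.6, 0.6, -1.6]
opening: 0.601
grasp_force: 30.0
```

```bash
python3 - <<'E'
from h import *
st=bot.read_state();print(st['time_s'],st['joint_positions'].round(1),st['position'].round(4),st['opening'],st['force'])
for f,(u,v),hw in [('s0',(213.8,265.5),13),('t0',(182.7,222.8),11)]:
    c=ld(f); u0,v0=int(u)-hw,int(v)-hw
    x=c['color'][v0:v0+2*hw,u0:u0+2*hw].astype(float); k=8
    X=cv2.resize(x,None,fx=k,fy=k,interpolation=cv2.INTER_CUBIC)
    warm=X[:,:,0]-X[:,:,2]   # foot is warm white, tray bluish
    m=((warm>-4)*255).astype(np.uint8)
    n,l,stt,cen=cv2.connectedComponentsWithStats(m)
    i=l[int((v-v0)*k)-8:int((v-v0)*k)+8,int((u-u0)*k)-8:int((u-u0)*k)+8]; i=np.bincount(i[i>0]).argmax()
    cn=max(cv2.findContours(((l==i)*255).astype(np.uint8),0,2)[0],key=cv2.contourArea)
    e=cv2.fitEllipse(cv2.convexHull(cn)); cx=(e[0][0]+.5)/k-.5+u0; cy=(e[0][1]+.5)/k-.5+v0
    print(f,np.round((cx,cy),2),np.array(e[1])/k,onz(c,(cx,cy),.005).round(4))
    for z in(.0,.005):
        P=onz(c,(cx,cy),z); print(' foot width px expected',np.linalg.norm(proj(c,P+[0,.036,0])-proj(c,P-[0,.036,0])).round(1))
    print(x[hw-2:hw+2,hw].astype(int).tolist(), x[2,2])
E
```

```text
4.15 [-36.5  29.9 103.7  29.6  12.4  54. ] [ 0.6276 -0.2855  0.184 ] 0.601102561957391 [ 0.56357781  0.61249438 -1.59614099]
s0 [213.33 263.35] [20.70384026 22.0334568 ] [0.5654 0.2946 0.005 ]
 foot width px expected 19.2
 foot width px expected 19.3
[[98, 101, 101], [116, 117, 115], [142, 142, 140], [154, 153, 150]] [178. 186. 186.]
t0 [182.29 222.33] [14.41900539 16.68218613] [0.5612 0.3004 0.005 ]
 foot width px expected 16.9
 foot width px expected 16.9
[[64, 69, 68], [58, 62, 62], [79, 82, 78], [126, 125, 125]] [84. 88. 93.]
```

```bash
python3 - <<'E'
from h import *
R=toolR(5,-5); delta(R,np.array([.50,.03,.30])+.0187*R[:,2])
E
```

```text
off [-0.1545 -0.2227 -0.2284] dr [  7.99 -40.11 -31.94] dist 0.354
```

Emit:
servo_tool([
  {"offset": [-0.008,-0.011,-0.011],"dr": [0.4,-2,-1.6]},
  {"offset": [-0.022,-0.032,-0.033],"dr": [1.1,-5.7,-4.5]},
  {"offset": [-0.037,-0.053,-0.054],"dr": [1.9,-9.5,-7.6]},
  {"offset": [-0.051,-0.074,-0.076],"dr": [2.6,-13.3,-10.6]},
  {"offset": [-0.066,-0.095,-0.098],"dr": [3.4,-17.1,-13.6]},
  {"offset": [-0.08,-0.116,-0.119],"dr": [4.1,-20.9,-16.6]},
  {"offset": [-0.095,-0.137,-0.14],"dr": [4.9,-24.7,-19.6]},
  {"offset": [-0.109,-0.158,-0.162],"dr": [5.7,-28.5,-22.6]},
  {"offset": [-0.124,-0.179,-0.184],"dr": [6.5,-32.3,-25.7]},
  {"offset": [-0.138,-0.2,-0.205],"dr": [7.2,-36,-28.7]},
  {"offset": [-0.15,-0.216,-0.222],"dr": [7.8,-39,-31]},
  {"offset": [-0.154,-0.223,-0.228],"dr": [8,-40,-32]},
  {"offset": [-0.154,-0.223,-0.228],"dr": [8,-40,-32]},
])

```text
time_s: 5.23
position: [0.5, 0.0313, 0.2817]
tcp_rot: [[0.993, 0.092, -0.08], [0.091, -0.996, -0.011], [-0.081, 0.003, -0.997]]
force: [0.2, -0.2, -1.8]
opening: 0.599
grasp_force: 30.0
```

```bash
python3 - <<'E'
from h import *
st=bot.read_state();print(st['time_s'],st['joint_positions'].round(1),st['position'].round(4),st['opening'],st['force'])
R=toolR(28,-36); delta(R,np.array([.561,.298,.23])+.0187*R[:,2])
E
```

```text
5.2333 [-8.4 18.6 92.1 -1.3 73.7 76.7] [0.5    0.0313 0.2817] 0.5990294806761159 [ 0.20526437 -0.23077423 -1.77376617]
off [ 0.0801 -0.256   0.0597] dr [ -7.81 -30.92 -21.65] dist 0.275
```

Emit:
servo_tool([
  {"offset": [0.004,-0.013,0.001],"dr": [-0.4,-1.5,-1.1]},
  {"offset": [0.012,-0.038,0.004],"dr": [-1.2,-4.6,-3.2]},
  {"offset": [0.021,-0.067,0.01],"dr": [-2,-8,-5.6]},
  {"offset": [0.03,-0.096,0.017],"dr": [-2.9,-11.6,-8.1]},
  {"offset": [0.039,-0.125,0.025],"dr": [-3.8,-15.1,-10.6]},
  {"offset": [0.048,-0.154,0.033],"dr": [-4.7,-18.6,-13]},
  {"offset": [0.057,-0.183,0.041],"dr": [-5.6,-22.1,-15.5]},
  {"offset": [0.066,-0.212,0.049],"dr": [-6.5,-25.6,-17.9]},
  {"offset": [0.074,-0.236,0.055],"dr": [-7.2,-28.5,-20]},
  {"offset": [0.079,-0.251,0.059],"dr": [-7.7,-30.4,-21.3]},
  {"offset": [0.08,-0.256,0.06],"dr": [-7.8,-30.9,-21.6]},
  {"offset": [0.08,-0.256,0.06],"dr": [-7.8,-30.9,-21.6]},
  {"offset": [0.08,-0.256,0.06],"dr": [-7.8,-30.9,-21.6]},
])

```text
time_s: 6.32
position: [0.5521, 0.2893, 0.2139]
tcp_rot: [[0.717, 0.465, -0.52], [0.375, -0.885, -0.275], [-0.588, 0.002, -0.809]]
force: [1.3, 0.4, -1.4]
opening: 0.596
grasp_force: 29.9
```

```bash
python3 - <<'E'
from h import *
st=bot.read_state();print(st['time_s'],st['joint_positions'].round(1),st['position'].round(4),np.array(st['tcp_rot']).round(3))
w=cap('wrist','w3');s=cap('scene','s3');t=cap('top','t3')
im=np.zeros((600,800,3),np.uint8); im[:300,:400]=cv2.resize(w['color'],(400,300))
for c,x,y in((s,400,0),(t,0,300)):
    u,v=[int(q) for q in proj(c,[.56,.29,.1])]; print(u-40,v-30)
    im[y:y+300,x:x+400]=cv2.resize(c['color'][v-30:v+30,u-40:u+40],(400,300),interpolation=cv2.INTER_CUBIC)
cv2.imwrite('pics/m3.png',im[:,:,::-1])
E
```

```text
6.3167 [ 19.8  48.6  54.9  -5.1 112.2  81.7] [0.5521 0.2893 0.2139] [[ 0.717  0.465 -0.52 ]
 [ 0.375 -0.885 -0.275]
 [-0.588  0.002 -0.809]]
173 214
141 179
```

View pics/m3.png

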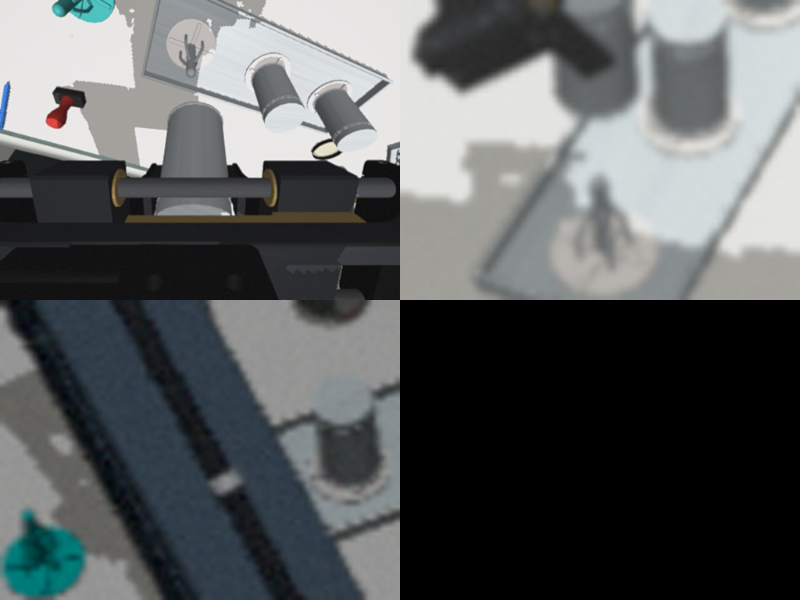

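The wrist view shows the free peg clearly, with its foot near (244,57) in full-resolution pixels, and the held beaker hanging in front. The scene view shows the beaker upright. I'll zoom in on the wrist view for the foot and the rod tip.

```bash
python3 - <<'E'
from h import *
w=ld('w3'); im=cv2.resize(w['color'][10:160,180:310],None,fx=4,fy=4,interpolation=cv2.INTER_CUBIC)
cv2.imwrite('pics/c3.png',im[:,:,::-1])
for z in (.005,.009): print(onz(w,(244,57),z))
for q in [(.561,.298,.005),(.561,.298,.079)]: print((proj(w,q)-[180,10])*4)
# predicted beaker mouth
st=bot.read_state();R=np.array(st['tcp_rot']);g=np.array(st['position'])-.0187*R[:,2]; print('g',g,'axis',R@np.array([np.sin(np.radians(36)),0,np.cos(np.radians(36))]))
m=g+[0,0,-.07]; print('mouth px',(proj(w,m)-[180,10])*4, 'scene',proj(ld('s3'),m))
E
```

```text
[0.56384205 0.30057359 0.005     ]
[0.56544795 0.30135329 0.009     ]
[259.57233239 201.39594663]
[257.67521081 345.58653113]
g [0.56205626 0.29407803 0.23096655] axis [ 2.52598849e-03 -8.35499735e-04 -9.99996461e-01]
mouth px [275.67400833 589.12812352] scene [211.54289315 232.12128588]
```

View pics/c3.png

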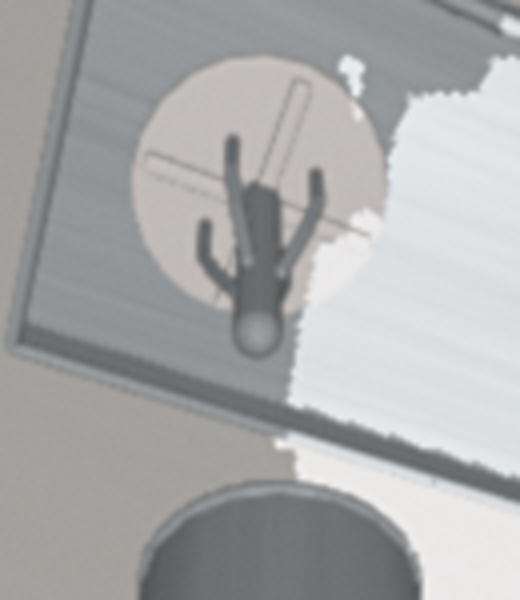

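```bash
python3 - <<'E'
from h import *
w=ld('w3'); f=lambda u,v:(180+(u+.5)/4-.5,10+(v+.5)/4-.5)
print('foot',onz(w,f(261,187),.007),'tip',onz(w,f(258,332),.075))
st=bot.read_state();R=np.array(st['tcp_rot']);g=np.array(st['position'])-.0187*R[:,2]
for dx in (0,.005):
  m=g+[dx*R[0,0]/.81,dx*R[1,0]/.81,-.07]
  P=np.array([(proj(w,m+.026*np.array([np.cos(a),np.sin(a),0]))-[180,10])*4 for a in np.linspace(0,6.28,90)])
  print(dx,'rim miny',P[:,1].min(),'x',P[:,0].min(),P[:,0].max())
E
```

```text
foot [0.56570017 0.30041425 0.007     ] tip [0.56223691 0.29897742 0.075     ]
0 rim miny 477.44878534440375 x 136.64279571883355 414.7154871220632
0.005 rim miny 453.06158476981295 x 133.99821099189194 417.569714352328
```

Emit:
servo_tool([
  {"offset": [0.006,-0.001,0.007],"dr": [0,0,0]},
  {"offset": [0.014,-0.002,0.017],"dr": [0,0,0]},
  {"offset": [0.023,-0.003,0.027],"dr": [0,0,0]},
  {"offset": [0.032,-0.004,0.038],"dr": [0,0,0]},
  {"offset": [0.04,-0.005,0.048],"dr": [0,0,0]},
  {"offset": [0.044,-0.005,0.053],"dr": [0,0,0]},
  {"offset": [0.045,-0.005,0.054],"dr": [0,0,0]},
  {"offset": [0.045,-0.005,0.054],"dr": [0,0,0]},
  {"offset": [0.045,-0.005,0.054],"dr": [0,0,0]},
])

```text
time_s: 7.22
position: [0.5541, 0.2973, 0.1447]
tcp_rot: [[0.717, 0.466, -0.519], [0.376, -0.885, -0.275], [-0.587, 0.001, -0.809]]
force: [-0.0, -0.4, -2.1]
opening: 0.601
grasp_force: 29.9
```

```bash
python3 - <<'E'
from h import *
st=bot.read_state();R=np.array(st['tcp_rot']);g=np.array(st['position'])-.0187*R[:,2]
print(st['time_s'],st['joint_positions'].round(1),'g',g.round(4),'axis',(R@[.5878,0,.809]).round(4),st['force'].round(1))
w=cap('wrist','w4');s=cap('scene','s4')
im=np.zeros((560,800,3),np.uint8); im[:560,:400]=cv2.resize(w['color'][20:160,195:295],(400,560),interpolation=cv2.INTER_CUBIC)
im[:400,400:]=cv2.resize(s['color'][228:278,190:240],(400,400),interpolation=cv2.INTER_CUBIC)
cv2.imwrite('pics/m4.png',im[:,:,::-1])
m=g-[0,0,.07]; print('scene px of mouth centre,foot,tip',[((proj(s,q)-[190,228])*8+[400,0]).round(0) for q in (m,[.5635,.2995,.007],[.5635,.2995,.079])])
print('wrist',[((proj(w,q)-[195,20])*4).round(0) for q in (m,[.5635,.2995,.007],[.5635,.2995,.079])])
E
```

```text
7.2167 [ 20.2  52.9  56.5  -4.7 106.3  82.6] g [0.5638 0.3025 0.1598] axis [ 1.2e-03 -8.0e-04 -1.0e+00] [-0.  -0.4 -2.1]
scene px of mouth centre,foot,tip [array([567., 165.]), array([584., 290.]), array([574., 178.])]
wrist [array([213., 542.]), array([223., 309.]), array([226., 510.])]
```

View pics/m4.png

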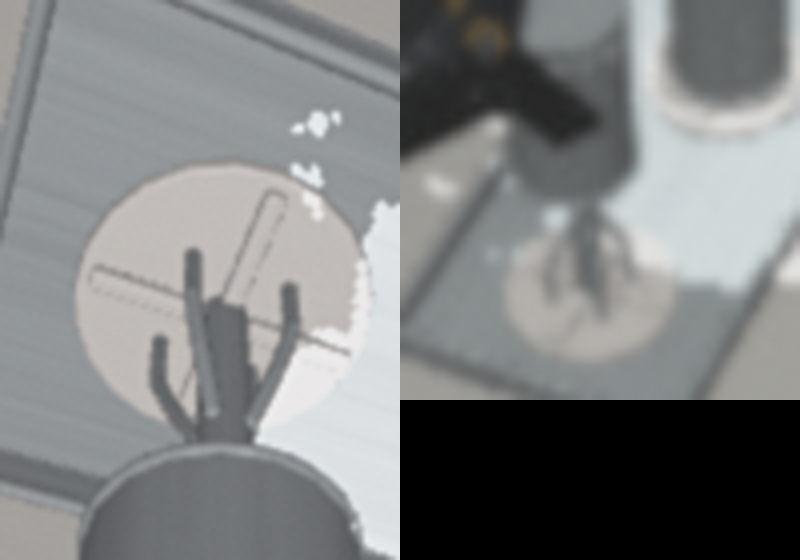

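Mouth and rod are laterally aligned to about 1 mm. In the wrist view the mouth centre is at x≈221 and the rod at about 225. Before lowering, I'm checking that the jar behind the rack clears the gripper body.

```bash
python3 - <<'E'
from h import *
b=ld('t0');a=ld('s0')
p=np.array([.564,.2997,.079]);r=np.array([.885,.466]);l=np.array([.466,-.885])
for J in (onz(b,(206,163),.116),onz(a,(189,190),.116),onz(a,(225,158),.116)):
    d=J[:2]-p[:2]; print(J.round(3),'radial',d@r,'lat',d@l)
E
```

```text
[0.763 0.138 0.116] radial 0.1007789731385924 lat 0.2357609352005881
[0.766 0.138 0.116] radial 0.10391058167736857 lat 0.23699559451167337
[ 0.754 -0.075  0.116] radial -0.0063662505973517535 lat 0.4199816089289996
```

Clear, since the nearest jar is 236 mm to the side. Lowering.

Emit:
servo_tool([
  {"offset": [0.002,0.001,0.003],"dr": [0,0,0]},
  {"offset": [0.006,0.001,0.009],"dr": [0,0,0]},
  {"offset": [0.011,0.001,0.016],"dr": [0,0,0]},
  {"offset": [0.016,0.001,0.023],"dr": [0,0,0]},
  {"offset": [0.021,0.001,0.03],"dr": [0,0,0]},
  {"offset": [0.026,0.001,0.037],"dr": [0,0,0]},
  {"offset": [0.031,0.001,0.044],"dr": [0,0,0]},
  {"offset": [0.035,0.001,0.05],"dr": [0,0,0]},
  {"offset": [0.038,0.001,0.054],"dr": [0,0,0]},
  {"offset": [0.04,0.001,0.057],"dr": [0,0,0]},
  {"offset": [0.04,0.001,0.057],"dr": [0,0,0]},
  {"offset": [0.04,0.001,0.057],"dr": [0,0,0]},
])

```text
time_s: 8.32
position: [0.5534, 0.2957, 0.0748]
tcp_rot: [[0.716, 0.466, -0.52], [0.376, -0.885, -0.275], [-0.588, 0.001, -0.809]]
force: [0.6, -0.1, -1.0]
opening: 0.6
grasp_force: 29.9
```

```bash
python3 - <<'E'
from h import *
st=bot.read_state();R=np.array(st['tcp_rot']);g=np.array(st['position'])-.0187*R[:,2]
print(st['time_s'],'g',g.round(4),'axis',(R@[.5878,0,.809]).round(4),st['force'].round(1),st['moment'].round(2))
E
```

```text
8.3167 g [0.5631 0.3009 0.09  ] axis [ 7.e-04 -9.e-04 -1.e+00] [ 0.6 -0.1 -1. ] [ 0.21 -0.45 -0.01]
```

Emit:
servo_tool([
  {"offset": [0.001,0,0.0015],"dr": [0,0,0]},
  {"offset": [0.002,0,0.003],"dr": [0,0,0]},
  {"offset": [0.003,0,0.0045],"dr": [0,0,0]},
  {"offset": [0.004,0,0.0055],"dr": [0,0,0]},
  {"offset": [0.0047,0,0.0065],"dr": [0,0,0]},
  {"offset": [0.0047,0,0.0065],"dr": [0,0,0]},
  {"offset": [0.0047,0,0.0065],"dr": [0,0,0]},
])

```text
time_s: 8.9
position: [0.5532, 0.2957, 0.0667]
tcp_rot: [[0.716, 0.466, -0.52], [0.376, -0.885, -0.275], [-0.588, 0.001, -0.809]]
force: [-0.3, 0.6, -2.1]
opening: 0.601
grasp_force: 29.9
```

Emit:
servo_tool([
  {"offset": [0.0006,0,0.0008],"dr": [0,0,0]},
  {"offset": [0.0012,0,0.0016],"dr": [0,0,0]},
  {"offset": [0.0012,0,0.0016],"dr": [0,0,0]},
  {"offset": [0.0012,0,0.0016],"dr": [0,0,0]},
])

```text
time_s: 9.23
position: [0.5534, 0.2957, 0.0653]
tcp_rot: [[0.716, 0.466, -0.519], [0.376, -0.885, -0.275], [-0.587, 0.001, -0.809]]
force: [0.5, 0.1, 0.6]
opening: 0.597
grasp_force: 29.9
```

Emit:
servo_tool([
  {"offset": [0.0005,0,0.0006],"dr": [0,0,0]},
  {"offset": [0.0009,0,0.0012],"dr": [0,0,0]},
  {"offset": [0.0009,0,0.0012],"dr": [0,0,0]},
  {"offset": [0.0009,0,0.0012],"dr": [0,0,0]},
])

```text
time_s: 9.57
position: [0.5535, 0.2957, 0.0651]
tcp_rot: [[0.716, 0.466, -0.52], [0.376, -0.885, -0.275], [-0.588, 0.001, -0.809]]
force: [-0.6, -0.9, 6.1]
opening: 0.603
grasp_force: 29.9
```

The 6 N upward force comes at the expected seat height, so I'm releasing.

Emit:
servo_tool([
  {"offset": [0,0,0],"dr": [0,0,0]},
  {"offset": [0,0,0],"dr": [0,0,0]},
  {"offset": [0,0,0],"dr": [0,0,0]},
  {"offset": [0,0,0],"dr": [0,0,0]},
  {"offset": [0,0,0],"dr": [0,0,0]},
  {"offset": [0,0,0],"dr": [0,0,0]},
  {"offset": [0,0,0],"dr": [0,0,0]},
  {"offset": [0,0,0],"dr": [0,0,0]},
], gripper=-1)

```text
time_s: 10.23
position: [0.5533, 0.2957, 0.0632]
tcp_rot: [[0.716, 0.466, -0.52], [0.376, -0.885, -0.275], [-0.588, 0.001, -0.809]]
force: [-1.1, -0.1, 0.5]
opening: 0.988
grasp_force: 0.0
```

Emit:
servo_tool([
  {"offset": [0,0,-0.005],"dr": [0,0,0]},
  {"offset": [0,0,-0.015],"dr": [0,0,0]},
  {"offset": [0,0,-0.03],"dr": [0,0,0]},
  {"offset": [0,0,-0.05],"dr": [0,0,0]},
  {"offset": [0,0,-0.075],"dr": [0,0,0]},
  {"offset": [0,0,-0.1],"dr": [0,0,0]},
  {"offset": [0,0,-0.125],"dr": [0,0,0]},
  {"offset": [0,0,-0.14],"dr": [0,0,0]},
  {"offset": [0,0,-0.14],"dr": [0,0,0]},
  {"offset": [0,0,-0.14],"dr": [0,0,0]},
])

```text
time_s: 11.07
position: [0.6268, 0.3345, 0.1776]
tcp_rot: [[0.718, 0.466, -0.517], [0.377, -0.885, -0.274], [-0.585, 0.001, -0.811]]
force: [-0.2, 1.0, -0.8]
opening: 1.005
grasp_force: 0.0
```

```bash
python3 - <<'E'
from h import *
st=bot.read_state();print(st['time_s'],st['position'].round(3),st['force'].round(1),st['opening'])
w=cap('wrist','w5');s=cap('scene','s5')
im=np.zeros((400,800,3),np.uint8); im[:300,:400]=cv2.resize(w['color'],(400,300))
im[:400,400:]=cv2.resize(s['color'][180:280,180:280],(400,400),interpolation=cv2.INTER_CUBIC)
cv2.imwrite('pics/m5.png',im[:,:,::-1])
for q in [(.5635,.2997,.104)]: print((proj(s,q)-180)*4+[400,0],proj(w,q)*.78)
E
```

```text
11.0667 [0.627 0.334 0.178] [-0.2  1.  -0.8] 1.0050200707701407
[524.79848995 260.60090284] [194.66569812 157.45481926]
```

View pics/m5.png

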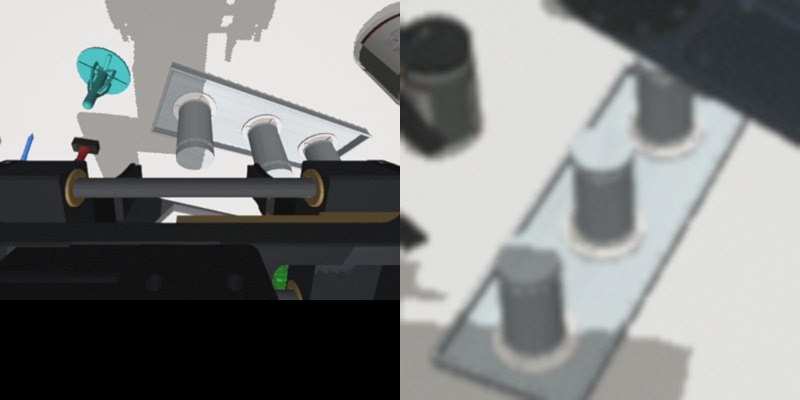

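The beaker stands upright on the free peg with its top at (528,262), as predicted. It sits flush like its two neighbours, and the gripper is clear. Handing in.

```bash
python3 -c "
from rig import ticket
print(ticket.hand_in())"
```

```text
the job is handed in; nothing more can be done
None
```

The steel beaker is upside down on the free peg with its rim on the foot, held until it touched down. I handed the job in at about 11 s; the last pictures show the two drying beakers in place, and nothing else was touched that I could see.

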